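# Add a slotted mass to the print load-test rig

## Task

Load the printed test piece with a second mass: take the loose large slotted disc, the twin of the one already on the test rig's stem, and slide it sideways onto the stem below the black knob. Leave it lying flat on the first disc, centred on the stem, with its slot facing the opposite way to the first disc's slot; the first disc stays seated on the stem.

Things in the scene. Friction and masses are not known exactly. Their poses are not given: they have to be found in the camera images.
- mass_new: Loose steel disc lying on the table: 60 mm diameter, 16 mm thick, 0.25 kg. Two grip flats 52 mm apart, 30 mm long, run along its x axis (y = +-26 mm). A slot 20 mm wide, open at the rim on +x, ends 8 mm past the centre (x = -8). Origin: centre of the underside, z up. Not wanted: a smaller slotted disc (42 mm) and an unslotted 60 mm disc with a 12 mm hole; the three swap places.
- new_slot_mouth (a point): Point on the loose large disc at the open end of its slot: on the rim, 30 mm from the disc's centre along its +x axis, level with the underside.
- mass_first: The first slotted disc: shape, size, axes and origin as the loose one. It lies, not fixed, on the rig's loading plate around the stem; its slot (open towards its own +x) faces roughly towards the robot. Its top is 16 mm above its origin.
- seat (a point): Fixed point on the rig: stem axis at the top of the dark loading plate (48 mm wide, 60 mm above the table) that carries the first disc. The stem, 8 mm thick, rises 56 mm from here to the underside of a black knob 28 mm wide, 7 mm thick; wider than the slots, so discs go on only sideways below it, in the 40 mm above the first disc. Below: a grey 50 x 40 mm test piece, a 120 mm square base.
Things that resemble listed ones, but are neither listed nor needed, are in the scene too. Leave any purple look-alike of the mass_new alone.

How it is judged:
By the outcome, as a careful person would: the job done as asked, in the order asked, and still so for the second after the job is handed in, with the robot touching nothing.
It also fails if it takes over 48 s, if anything falls off the work surface, if the arm or the gripper's body presses on something with over 40 N, if the wrist force passes 120 N, or if a joint passes its speed limit or range.

## Robot

A 6-joint arm with a two-finger parallel gripper is mounted at the origin on the work surface. World frame = base frame: x ahead of the robot, y to its left, z up, the work surface at z = 0. Lengths are in mm, angles in rad, forces in N, time in s.
With the tool pointing down it reaches from about 275 to 1000 mm from the base axis. Payload 8.4 kg.
Tool frame: the origin (TCP) lies at the very end of the fingers, on their centre line; the grasp point (between the pads) lies 19 mm behind it; z points along the fingers, y is the direction in which the jaws open and shut (so a half turn about z gives the same grasp; the last joint's range is limited). The gripper opens to 85 mm and grips with 20 to 120 N. Pads are 22 mm wide; open, the fingers measure 114 mm over their backs; the gripper's body (76 mm by 85 mm) begins 54 mm behind the grasp point. The pads swing forward as they close: fully open they stand 13 mm farther back than shut.
Start: joints at [-1.171, 0.353, 1.633, -0, 1.155, -0.002], TCP at [244.421, -575.227, 231.281] pointing down, gripper open.
Joint ranges: [-2.63, 2.63], [-0.92, 2.1], [0.06, 2.66], [-1.3, 4.44], [0, 2.69], [-3.02, 3.02]. Speed limits (rad/s): [2.22, 2.22, 2.79, 3.14, 3.14, 3.14].

## Interface

Orientations are given as [roll, pitch, yaw] about the fixed x, y, z axes, in that order (R = Rz(yaw) Ry(pitch) Rx(roll)).
In Python, from rig import r gives the robot as it stands.
- The arm moves only by the tool jog_arm, never from a script. Its argument "moves" is a list of rows, each an object with "grip": the gripper command: -1 is fully open, 1 is shut, values between are in proportion; "translation": the shift along the tool's x, y, z in m, a list of three; "twist": the turn, a rotation vector about the tool's x, y, z in rad, a list of three. In form: [{"grip": grip, "translation": [dx, dy, dz], "twist": [ax, ay, az]}, ...]. A call has 1 to 10 rows; each row shifts and turns the commanded pose from where the row before left it, along the tool's axes as they then stand; what a row does not reach is not made up. A row lasts 1/12 s, in which the tool goes at most 41.7 mm and 7.16 degrees, less where a joint would pass 70% of its speed; a pose out of reach is approached as far as the arm can. A call with a gripper value outside its range is refused whole. The fingers move at their own pace and stop on an object; "squeeze" is the grip in N (left out, the last holds). Time passes only in rows, so rows that do not move let the fingers close. It gives the time, the measured TCP pose, the force and the opening at its end, in the units of the state.
- r.sense(): the state, without advancing time (a new reading comes with each control period).
- r.grab_frame(name): name is "scene" or "top" or "wrist"; returns (picture, depth): 420x560x3 uint8, red, green, blue; 420x560 float32, mm along the optical axis (not along the pixel's ray), 0 where there is no reading.
- r.calibration(name): a dict with "fx", "fy", "cx", "cy" (pixels), "R" (3x3) and "t" (3): a world point X has camera coordinates R X + t. Camera axes: x right, y down, z forward; pixel columns grow to the right and rows downward; lengths in mm; the calibration is good to about 2 mm. A picture is of the moment at which its call begins: read the wrist's pose just before it. calibration takes no time and is no camera call; for the wrist camera it gives the pose at the moment of the call.
- r.sign_off(): hands the job in, once; it reports no verdict.
The state is a dict: "clock": time; "qpos": joint angles; "qvel": joint speeds; "joint_efforts": joint torques, N m; "eef_pos": TCP position; "tcp_rot": TCP orientation; "contact_force": force on the tool from outside, world axes, zero at the start; "wrist_torque": the same for the moment, N m; "opening": opening from 0.0 (shut) to 1.0 (fully open).
Only numpy, scipy, OpenCV 4.12 (cv2) and the standard library are available. Lean on these libraries where they do the work, as an engineer would, in place of code of your own. Each camera call takes 0.05 s, during which the arm holds its last target.

## Working session

There is one attempt and no reset: what is moved stays moved. The work goes in short steps, Python scripts to look and compute and a tool call to move; the robot and the scene stay as the last step left them, time stands still between calls to the robot, and variables do not carry over. Pictures are saved under pics/ and viewed, and the job is handed in when it is done.

Besides the shell and the picture viewer there is one more tool, called after "Emit:" as name(argument=value, ...) on one line, values as JSON. jog_arm: Moves the arm, as the interface text tells. Its arguments: {"type":"object","properties":{"moves":{"type":"array"},"squeeze":{"type":"number"}},"required":["moves"]}

```bash
mkdir -p pics; ls; python3 - <<'E'
from rig import r
import cv2,numpy as np
print(r.sense())
for n in ["scene","top"]:
    im,d=r.grab_frame(n); cv2.imwrite(f"pics/{n}0.png",im[:,:,::-1]); np.savez(f"{n}0.npz",im=im,d=d)
    c=r.calibration(n); print(n,{k:np.round(v,3).tolist() for k,v in c.items()})
E
```

```text
pics
{'clock': 0.0, 'qpos': array([-1.17139237e+00,  3.53675494e-01,  1.63417103e+00,  3.24692263e-06,
        1.15519577e+00, -2.44145898e-03]), 'qvel': array([-0.00187756, -0.00177331, -0.00043236, -0.00031385, -0.00064965,
        0.00096446]), 'joint_efforts': array([-2.46195159e-04, -6.05258417e+01, -3.42058361e+01, -1.53262158e-04,
        9.68861481e-03, -3.89691547e-05]), 'eef_pos': array([ 244.23163221, -574.7634863 ,  230.52881974]), 'tcp_rot': array([-3.14014303e+00, -6.50783654e-06,  4.01844093e-01]), 'contact_force': array([ 0.32605736,  0.62065338, -0.12389917]), 'wrist_torque': array([-0.00814133,  0.02329496, -0.01617408]), 'opening': 0.998760396110377}
scene {'fx': 532.356, 'fy': 532.356, 'cx': 280.476, 'cy': 205.977, 'R': [[-0.554, 0.833, -0.02], [0.477, 0.298, -0.827], [-0.683, -0.467, -0.562]], 't': [296.191, -205.782, 1360.045]}
top {'fx': 545.3, 'fy': 545.3, 'cx': 284.146, 'cy': 220.678, 'R': [[-0.023, -1.0, -0.019], [-0.98, 0.026, -0.196], [0.196, 0.014, -0.981]], 't': [11.939, 519.977, 749.343]}
```

View pics/scene0.png

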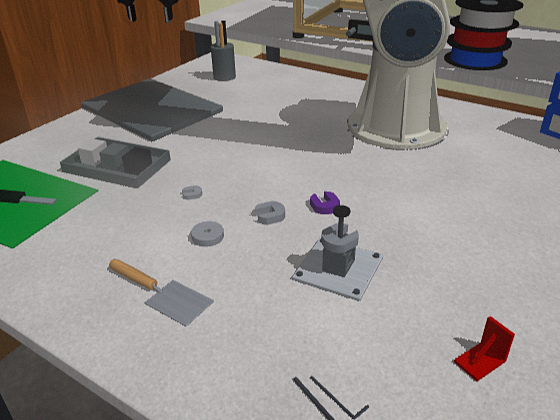

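View pics/top0.png

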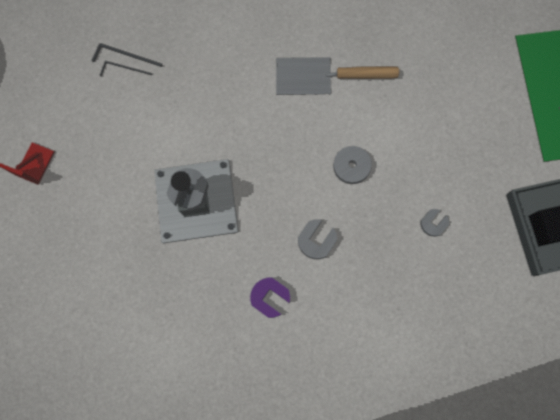

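The top view shows four possible discs: a large grey slotted one at (319,239), a small grey slotted one at (435,222), a grey unslotted one at (353,165) and a purple slotted one at (270,297). The rig's knob is at (181,181). By the description the target is (319,239). I'll measure it and check a close crop.

```bash
cat > h.py <<'E'
import numpy as np,cv2
def pts(c,d):
    v,u=np.mgrid[0:d.shape[0],0:d.shape[1]]
    X=np.stack([(u-c['cx'])/c['fx']*d,(v-c['cy'])/c['fy']*d,d],-1)
    return (X-np.asarray(c['t']))@np.asarray(c['R'])
def ray(c,uv,z):
    uv=np.asarray(uv,float).reshape(-1,2)
    R=np.asarray(c['R']);o=-R.T@np.asarray(c['t'])
    dd=np.c_[(uv[:,0]-c['cx'])/c['fx'],(uv[:,1]-c['cy'])/c['fy'],np.ones(len(uv))]@R
    return o+dd*((z-o[2])/dd[:,2])[:,None]
def proj(c,X):
    Y=np.atleast_2d(X)@np.asarray(c['R']).T+np.asarray(c['t'])
    return np.c_[Y[:,0]/Y[:,2]*c['fx']+c['cx'],Y[:,1]/Y[:,2]*c['fy']+c['cy']]
E
python3 - <<'E'
from rig import r
from h import *
c=r.calibration('top');f=np.load('top0.npz');d=f['d'];im=f['im'];P=pts(c,d)
print('table z',np.median(P[300:400,50:200,2]))
m=((P[...,2]>10)&(P[...,2]<22)&(d>0)).astype(np.uint8)
n,l,s,ce=cv2.connectedComponentsWithStats(m)
for i in range(1,n):
    if s[i,4]>150:
        q=P[l==i]; print(s[i],ce[i].round(1),np.median(q,0).round(1),q.min(0).round(),q.max(0).round(), im[l==i].mean(0).round())
for nm,(u0,u1,v0,v1) in {'rig':(130,260,140,260)}.items():
    q=P[v0:v1,u0:u1]
    for a,b in [(8,16),(60,72),(72,80),(114,128)]:
        k=(q[...,2]>a)&(q[...,2]<b)
        print(a,b,k.sum(),q[k].mean(0).round(1) if k.sum() else '',q[k].min(0).round(),q[k].max(0).round())
cr=cv2.resize(im[190:290,270:390],None,fx=6,fy=6,interpolation=2);cv2.imwrite('pics/crop_new.png',cr[:,:,::-1])
cr=cv2.resize(im[150:250,140:260],None,fx=6,fy=6,interpolation=2);cv2.imwrite('pics/crop_rig.png',cr[:,:,::-1])
E
```

```text
table z 0.07386533112059337
[335  66  65  13 700] [368.1  71.7] [ 768.  -141.7   17.3] [ 760. -192.   10.] [781. -89.  22.] [123. 103.  79.]
[ 334  146   38   37 1067] [352.4 163.8] [ 615.1 -109.3   15.7] [ 586. -139.   10.] [645. -80.  20.] [109. 112. 114.]
[508 190  31  86 314] [522.8 233.5] [ 496.8 -361.8   15.9] [ 434. -376.   10.] [ 565. -347.   22.] [50. 54. 54.]
[298 219  39  40 836] [315.7 240.6] [493.2 -44.8  15.9] [469. -79.  10.] [529. -21.  20.] [108. 111. 113.]
[250 277  40  41 873] [267.6 295.3] [416.8  28.9  16.1] [382.  -5.  10.] [442.  53.  20.] [ 89.  61. 110.]
8 16 2016 [559.1 133.3   9.5] [500.  73.   8.] [631. 202.  16.]
60 72 223 [555.4 136.1  64.1] [538. 109.  60.] [577. 157.  72.]
72 80 682 [567.3 132.6  75.8] [538. 109.  72.] [598. 167.  80.]
114 128 320 [565.3 137.5 122.6] [552. 124. 117.] [579. 151. 127.]
```

View pics/crop_new.png

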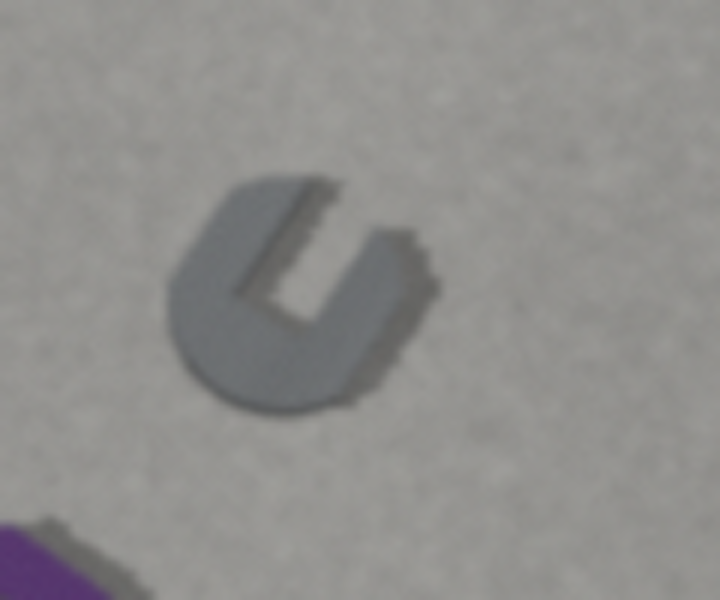

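View pics/crop_rig.png

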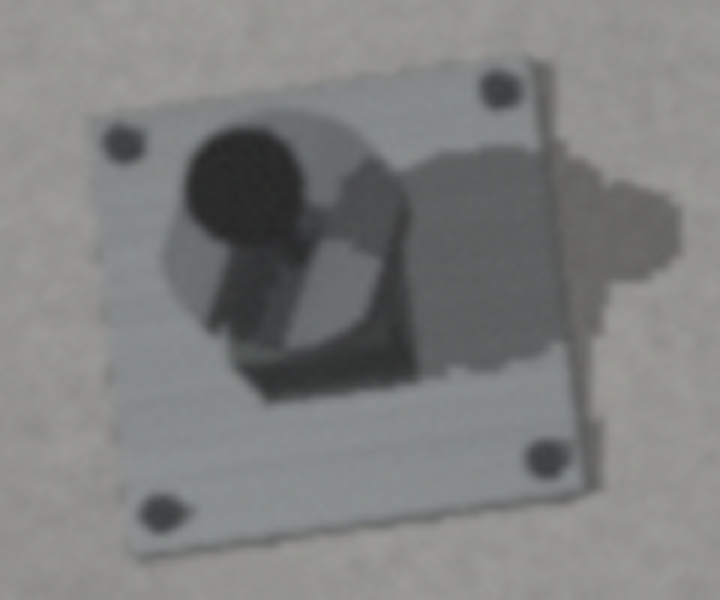

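The crop confirms a large grey slotted disc whose slot opens up-right. On the rig, the first disc's slot points down and slightly left in the image. Next I'll work out where the wrist camera sits and plan a move over the disc.

```bash
cat >> h.py <<'E'
from scipy.spatial.transform import Rotation as Ro
def TR(s): return Ro.from_euler('xyz',s['tcp_rot']).as_matrix()
def go(s,target,yaw=None):
    """tool-frame delta (m) to world target with optional yaw (tool down)"""
    R=TR(s); d=R.T@(np.asarray(target,float)-s['eef_pos'])/1000
    tw=0
    if yaw is not None:
        Rt=Ro.from_euler('xyz',[np.pi,0,yaw]).as_matrix(); tw=Ro.from_matrix(R.T@Rt).as_rotvec()
    return d.round(4),np.round(tw,4)
E
python3 - <<'E'
from rig import r
from h import *
s=r.sense();c=r.calibration('wrist');R=TR(s)
o=-np.asarray(c['R']).T@c['t']; print('cam in tool',R.T@(o-s['eef_pos']),'axes in tool\n',(np.asarray(c['R'])@R).round(3),c['fx'],c['cx'],c['cy'])
# new disc yaw from top view: mask at z>13
c=r.calibration('top');f=np.load('top0.npz');P=pts(c,f['d'])
a=P[205:270,285:350];k=(abs(a[...,2]-16)<2)
m=cv2.morphologyEx(k.astype(np.uint8),3,np.ones((3,3)))if 0 else k.astype(np.uint8)
cn=max(cv2.findContours(m,0,1)[0],key=cv2.contourArea)[:,0]+[285,205]
W=ray(c,cn,16)[:,:2]
(cx,cy),rad=cv2.minEnclosingCircle(W.astype(np.float32));print('circle',cx,cy,rad)
(q)=cv2.minAreaRect(W.astype(np.float32));print(q)
print(go(s,[480,-45,200],-0.56))
E
```

```text
cam in tool [  74.22015286   -0.66901066 -142.40533686] axes in tool
 [[ 0.     1.     0.001]
 [-0.957  0.    -0.29 ]
 [-0.29  -0.001  0.957]] 289.05232485964643 274.6755977398713 204.8901274583188
circle 498.8368225097656 -49.893123626708984 30.046480178833008
((498.0747985839844, -49.71438980102539), (51.6042366027832, 57.15700149536133), 55.11151123046875)
(array([ 0.4242, -0.3954,  0.0311]), array([-1.200e-03,  6.000e-04,  9.618e-01]))
```

Emit:
jog_arm(moves=[{"grip": -1,"translation": [0.0282,-0.0264,0],"twist": [0,0,0]},{"grip": -1,"translation": [0.0282,-0.0264,0],"twist": [0,0,0]},{"grip": -1,"translation": [0.0282,-0.0264,0],"twist": [0,0,0]},{"grip": -1,"translation": [0.0282,-0.0264,0],"twist": [0,0,0]},{"grip": -1,"translation": [0.0282,-0.0264,0],"twist": [0,0,0]},{"grip": -1,"translation": [0.0282,-0.0264,0],"twist": [0,0,0]},{"grip": -1,"translation": [0.0282,-0.0264,0],"twist": [0,0,0]},{"grip": -1,"translation": [0.0282,-0.0264,0],"twist": [0,0,0]},{"grip": -1,"translation": [0.0282,-0.0264,0],"twist": [0,0,0]},{"grip": -1,"translation": [0.0282,-0.0264,0],"twist": [0,0,0]}])

```text
clock: 0.93
eef_pos: [400.9, -220.1, 231.2]
tcp_rot: [-3.142, 0.0, 0.402]
contact_force: [0.4, 0.2, 0.0]
opening: 0.999
```

Emit:
jog_arm(moves=[{"grip": -1,"translation": [0.0282,-0.0264,0],"twist": [0,0,0]},{"grip": -1,"translation": [0.0282,-0.0264,0],"twist": [0,0,0]},{"grip": -1,"translation": [0.0282,-0.0264,0],"twist": [0,0,0]},{"grip": -1,"translation": [0.0282,-0.0264,0],"twist": [0,0,0]},{"grip": -1,"translation": [0.0282,-0.0264,0],"twist": [0,0,0]}])

```text
clock: 1.35
eef_pos: [479.0, -43.4, 231.2]
tcp_rot: [-3.142, 0.0, 0.402]
contact_force: [0.1, -0.4, 0.0]
opening: 1.002
```

Emit:
jog_arm(moves=[{"grip": -1,"translation": [0,0,0.012],"twist": [0,0,0.12]},{"grip": -1,"translation": [0,0,0.012],"twist": [0,0,0.12]},{"grip": -1,"translation": [0,0,0.012],"twist": [0,0,0.12]},{"grip": -1,"translation": [0,0,0.012],"twist": [0,0,0.12]},{"grip": -1,"translation": [0,0,0.012],"twist": [0,0,0.12]},{"grip": -1,"translation": [0,0,0.012],"twist": [0,0,0.12]},{"grip": -1,"translation": [0,0,0.012],"twist": [0,0,0.12]},{"grip": -1,"translation": [0,0,0.012],"twist": [0,0,0.12]},{"grip": -1,"translation": [0,0,0.012],"twist": [0,0,0.04]},{"grip": -1,"translation": [0,0,0],"twist": [0,0,0]}])

```text
clock: 2.18
eef_pos: [477.2, -45.2, 121.2]
tcp_rot: [3.14, 0.003, -0.6]
contact_force: [-1.0, 0.7, -0.4]
opening: 1.0
```

```bash
python3 - <<'E'
from rig import r
from h import *
s=r.sense();print(s['clock'],s['eef_pos'],s['tcp_rot'],s['qpos'])
c=r.calibration('wrist');im,d=r.grab_frame('wrist');np.savez('w1.npz',im=im,d=d,**c)
cv2.imwrite('pics/w1.png',im[:,:,::-1])
E
```

```text
2.1833 [477.24425354 -45.18560225 121.24529109] [ 3.13977882  0.00329907 -0.6000634 ] [-9.75274787e-02  2.76626255e-01  2.03434937e+00 -7.88375010e-07
  8.34381852e-01  2.07332978e+00]
```

View pics/w1.png

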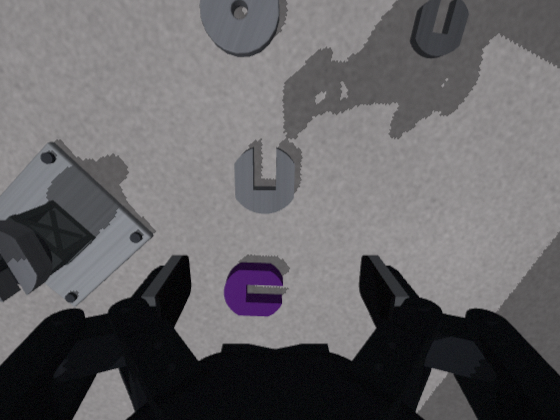

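The wrist view shows the target disc at (265,180) with its slot up, the purple look-alike at (255,290), and the rig on the left. I'll measure the disc here.

```bash
python3 - <<'E'
from rig import r
from h import *
f=np.load('w1.npz');c={k:f[k] for k in ('fx','fy','cx','cy','R','t')};d=f['d'];P=pts(c,d)
print('table',np.median(P[200:230,180:220,2]))
sub=np.zeros(d.shape,bool);sub[130:230,220:320]=1
m=(sub&(abs(P[...,2]-16)<2.5)).astype(np.uint8)
cn=max(cv2.findContours(m,0,1)[0],key=cv2.contourArea)[:,0]
W=ray(c,cn,16)[:,:2].astype(np.float32)
print('medz',np.median(P[m>0][:,2]))
(cx,cy),rad=cv2.minEnclosingCircle(W);print('circle',cx,cy,rad)
# yaw candidates: centred frame, slot walls
for yaw in np.arange(-.75,-.45,.02):pass
hull=cv2.convexHull(W);q=cv2.minAreaRect(W);print(q)
# inner slot contour points -> line fits
ctr=np.array([cx,cy]);L=W-ctr
y0=-0.6;a=np.array([np.cos(y0),np.sin(y0)]);b=np.array([-a[1],a[0]])
u=L@a;v=L@b
for nm,k in {'slot+':(u>-4)&(u<24)&(v>5)&(v<14),'slot-':(u>-4)&(u<24)&(v<-5)&(v>-14),'flat+':(abs(u)<12)&(v>20),'flat-':(abs(u)<12)&(v<-20),'end':(abs(v)<7)&(u<0)&(u>-14)}.items():
    if k.sum()>2:
        vx=cv2.fitLine(W[k],cv2.DIST_HUBER,0,.01,.01).ravel();print(nm,k.sum(),np.arctan2(vx[1],vx[0]),'u',u[k].mean().round(1),'v',v[k].mean().round(1))
s=r.sense()
E
```

```text
table -0.17794755649188757
medz 15.728304948687166
circle 499.5061950683594 -48.54727554321289 30.03972816467285
((498.6072998046875, -48.02867126464844), (51.94178009033203, 57.91635513305664), 55.61881637573242)
slot+ 32 -0.62293553 u 10.4 v 10.2
slot- 32 -0.59853685 u 10.4 v -10.5
flat+ 27 -0.5953803 u 0.3 v 25.5
flat- 27 -0.604114 u 0.3 v -25.5
end 16 1.0082936 u -8.0 v -0.4
```

```bash
python3 - <<'E'
from rig import r
from h import *
f=np.load('w1.npz');c={k:f[k] for k in ('fx','fy','cx','cy','R','t')};d=f['d'];P=pts(c,d)
s=r.sense();T=(P-s['eef_pos'])@TR(s)
for a,b in ((130,195),(355,420)):
    q=T[245:330,a:b].reshape(-1,3);q=q[(d[245:330,a:b].ravel()>0)&(q[:,2]<60)]
    i=q[:,2].argsort()[-30:];print(np.median(q[i],0),q[:,2].max(),np.percentile(q,[1,99],axis=0).round(1).tolist())
print(go(s,[499.3,-48.7,20],-0.604))
E
```

```text
[  0.17194728 -43.18032861 -12.6155926 ] -11.163033125227695 [[-10.8, -56.2, -73.7], [16.7, -30.7, -13.6]]
[  0.71944159  42.29851546 -12.76091966] -11.104541604220888 [[-11.0, 30.2, -73.6], [16.4, 55.4, -13.6]]
(array([ 0.02  , -0.0094,  0.1022]), array([0.0013, 0.0025, 0.0069]))
```

Emit:
jog_arm(moves=[{"grip": -1,"translation": [0.02,-0.0094,0.03],"twist": [0,0,0.004]},{"grip": -1,"translation": [0,0,0.03],"twist": [0,0,0]},{"grip": -1,"translation": [0,0,0.02],"twist": [0,0,0]},{"grip": -1,"translation": [0,0,0],"twist": [0,0,0]},{"grip": -1,"translation": [0,0,0],"twist": [0,0,0]}])

```text
clock: 2.65
eef_pos: [500.2, -48.8, 43.3]
tcp_rot: [3.141, 0.002, -0.601]
contact_force: [1.3, -0.2, -0.4]
opening: 0.999
```

```bash
python3 - <<'E'
from rig import r
from h import *
s=r.sense();print(s['clock'],s['eef_pos'],s['tcp_rot'])
c=r.calibration('wrist');im,d=r.grab_frame('wrist');np.savez('w2.npz',im=im,d=d,**c)
cv2.imwrite('pics/w2.png',im[:,:,::-1])
P=pts(c,d)
u0,v0=proj(c,[499.3,-48.7,16])[0];print(u0,v0)
sub=np.zeros(d.shape,bool);sub[int(v0)-80:int(v0)+80,int(u0)-70:int(u0)+70]=1
m=(sub&(abs(P[...,2]-16)<3)).astype(np.uint8)
cn=max(cv2.findContours(m,0,1)[0],key=cv2.contourArea)[:,0]
W=ray(c,cn,16)[:,:2].astype(np.float32)
print('circ',cv2.minEnclosingCircle(W),cv2.minAreaRect(W))
print(go(s,[499.3,-48.7,0],-0.604))
E
```

```text
2.65 [500.2057684  -48.79385506  43.2957109 ] [ 3.14068260e+00  1.66394387e-03 -6.00845033e-01]
276.29825049061486 239.11923846720626
circ ((499.69403076171875, -48.667083740234375), 30.24666404724121) ((498.9326477050781, -48.28087615966797), (51.945655822753906, 58.10507583618164), 55.121665954589844)
(array([-0.0007,  0.0004,  0.0433]), array([0.0009, 0.0017, 0.0032]))
```

View pics/w2.png

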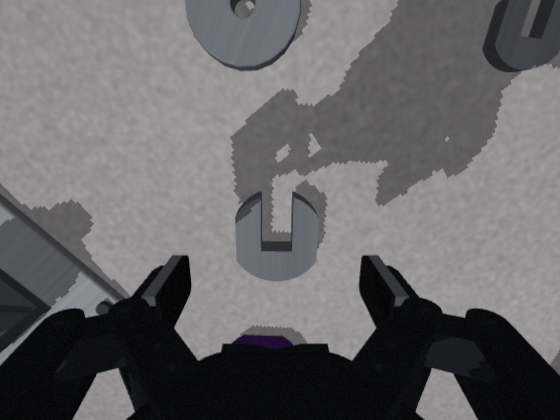

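The disc at (276,239) is centred between the fingers and the measurements agree, so I'll go down and grip.

Emit:
jog_arm(moves=[{"grip": -1,"translation": [-0.0007,0.0004,0.022],"twist": [0,0,0.003]},{"grip": -1,"translation": [0,0,0.015],"twist": [0,0,0]},{"grip": -1,"translation": [0,0,0.006],"twist": [0,0,0]},{"grip": -1,"translation": [0,0,0],"twist": [0,0,0]}], squeeze=40)

```text
clock: 3.03
eef_pos: [500.1, -48.8, 0.7]
tcp_rot: [-3.142, -0.0, -0.605]
contact_force: [-0.2, 0.8, 0.5]
opening: 1.0
```

Emit:
jog_arm(moves=[{"grip": 1,"translation": [0,0,0],"twist": [0,0,0]},{"grip": 1,"translation": [0,0,0],"twist": [0,0,0]},{"grip": 1,"translation": [0,0,0],"twist": [0,0,0]},{"grip": 1,"translation": [0,0,0],"twist": [0,0,0]},{"grip": 1,"translation": [0,0,0],"twist": [0,0,0]},{"grip": 1,"translation": [0,0,0],"twist": [0,0,0]}])

```text
clock: 3.53
eef_pos: [500.7, -48.9, 1.6]
tcp_rot: [-3.141, -0.002, -0.605]
contact_force: [-1.7, -0.7, 8.8]
opening: 0.593
```

```bash
python3 - <<'E'
from rig import r
from h import *
s=r.sense();print(s['clock'],s['eef_pos'],s['tcp_rot'],s['opening'],s['contact_force'])
c=r.calibration('wrist');im,d=r.grab_frame('wrist');np.savez('w3.npz',im=im,d=d,**c)
cv2.imwrite('pics/w3.png',im[:,:,::-1])
im,d=r.grab_frame('scene');cv2.imwrite('pics/s3.png',cv2.resize(im[150:260,200:350],None,fx=5,fy=5)[:,:,::-1])
E
```

```text
3.5333 [500.72240771 -48.89983496   1.62094018] [-3.14080934e+00 -1.59269017e-03 -6.04916247e-01] 0.5934229332576924 [-1.67418107 -0.70415362  8.83646039]
```

View pics/w3.png

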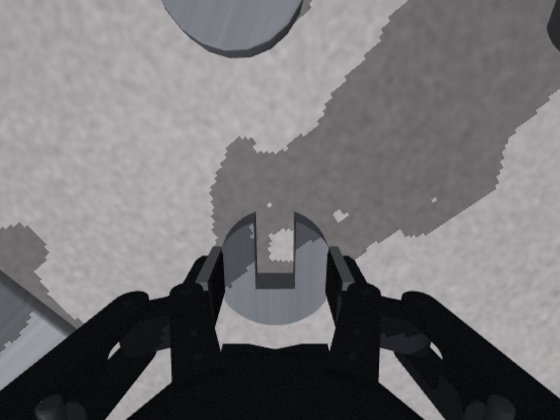

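View pics/s3.png

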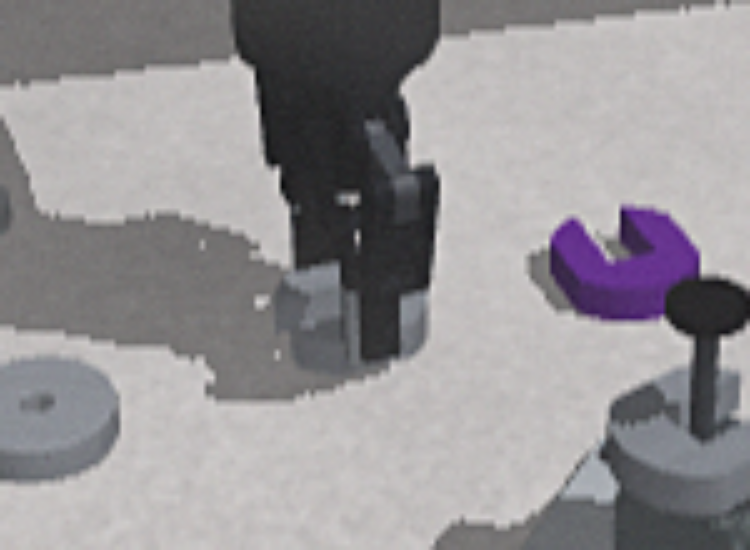

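The fingertips are level with the disc's underside, with about 9 N from the table. I'll re-grip 4 mm higher so the tips stay clear of the first disc when placing.

Emit:
jog_arm(moves=[{"grip": -0.6,"translation": [0,0,0],"twist": [0,0,0]},{"grip": -0.6,"translation": [0,0,0],"twist": [0,0,0]},{"grip": -0.6,"translation": [0,0,-0.0045],"twist": [0,0,0]},{"grip": 1,"translation": [0,0,0],"twist": [0,0,0]},{"grip": 1,"translation": [0,0,0],"twist": [0,0,0]},{"grip": 1,"translation": [0,0,0],"twist": [0,0,0]},{"grip": 1,"translation": [0,0,0],"twist": [0,0,0]}], squeeze=50)

```text
clock: 4.22
eef_pos: [500.3, -48.8, 5.6]
tcp_rot: [-3.141, -0.001, -0.605]
contact_force: [-2.1, 1.4, 12.3]
opening: 0.593
```

Emit:
jog_arm(moves=[{"grip": 1,"translation": [0,0,-0.02],"twist": [0,0,0]},{"grip": 1,"translation": [0,0,-0.04],"twist": [0,0,0]},{"grip": 1,"translation": [0,0,-0.04],"twist": [0,0,0]},{"grip": 1,"translation": [0,0,-0.02],"twist": [0,0,0]},{"grip": 1,"translation": [0,0,0],"twist": [0,0,0]},{"grip": 1,"translation": [0,0,0],"twist": [0,0,0]}])

```text
clock: 4.72
eef_pos: [500.4, -48.8, 125.5]
tcp_rot: [-3.14, -0.002, -0.605]
contact_force: [-0.1, -0.7, -2.9]
opening: 0.588
```

```bash
python3 - <<'E'
from rig import r
from h import *
s=r.sense();print(s['clock'],s['eef_pos'],s['tcp_rot'],s['opening'],s['contact_force'])
c=r.calibration('wrist');im,d=r.grab_frame('wrist');np.savez('w4.npz',im=im,d=d,**c)
cv2.imwrite('pics/w4.png',im[:,:,::-1])
P=pts(c,d);T=(P-s['eef_pos'])@TR(s)
m=(abs(T[...,0])<35)&(abs(T[...,1])<24)&(T[...,2]>-20)&(T[...,2]<10)&(d>0)
q=T[m];print(m.sum(),np.histogram(q[:,2],np.arange(-20,11,2)))
E
```

```text
4.7167 [500.40476572 -48.79633608 125.53852648] [-3.14044991e+00 -2.00881397e-03 -6.05187420e-01] 0.5884938801849274 [-0.05328229 -0.65423757 -2.88630545]
7131 (array([   0,    0,    0,    0, 2937, 3126,  158,  175,  151,  163,  138,
        146,  121,   16,    0]), array([-20, -18, -16, -14, -12, -10,  -8,  -6,  -4,  -2,   0,   2,   4,
         6,   8,  10]))
```

View pics/w4.png

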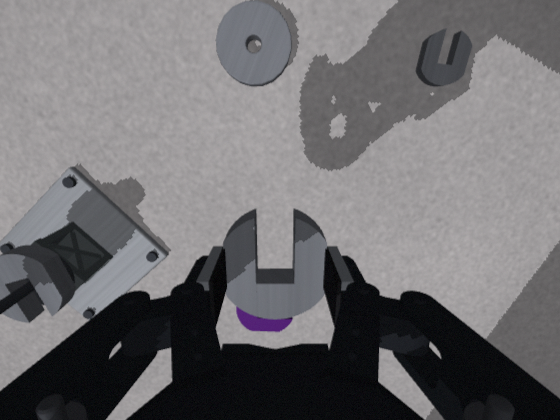

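The disc is held level, with its underside about 5.6 mm below the TCP. Next I'll move to the robot side of the rig and look at the stem and first disc.

Emit:
jog_arm(moves=[{"grip": 1,"translation": [-0.0277,-0.0268,0],"twist": [0,0,0]},{"grip": 1,"translation": [-0.0277,-0.0268,0],"twist": [0,0,0]},{"grip": 1,"translation": [-0.0277,-0.0268,0],"twist": [0,0,0]},{"grip": 1,"translation": [-0.0277,-0.0268,0],"twist": [0,0,0]},{"grip": 1,"translation": [-0.0277,-0.0268,0],"twist": [0,0,0]},{"grip": 1,"translation": [-0.0277,-0.0268,0],"twist": [0,0,0]},{"grip": 1,"translation": [0,0,0.008],"twist": [0,0,-0.085]},{"grip": 1,"translation": [0,0,0.008],"twist": [0,0,-0.085]},{"grip": 1,"translation": [0,0,0.008],"twist": [0,0,-0.085]},{"grip": 1,"translation": [0,0,0],"twist": [0,0,0]}])

```text
clock: 5.6
eef_pos: [452.1, 177.5, 97.5]
tcp_rot: [3.138, 0.005, -0.345]
contact_force: [-1.2, -0.4, -2.8]
opening: 0.589
```

```bash
python3 - <<'E'
from rig import r
from h import *
s=r.sense();print(s['clock'],s['eef_pos'],s['tcp_rot'],s['opening'],s['contact_force'],s['qpos'])
c=r.calibration('wrist');im,d=r.grab_frame('wrist');np.savez('w5.npz',im=im,d=d,pos=s['eef_pos'],rot=s['tcp_rot'],**c)
cv2.imwrite('pics/w5.png',im[:,:,::-1])
P=pts(c,d)
for a,b in [(7,13),(57,63),(73,79),(118,128)]:
    k=(P[...,2]>a)&(P[...,2]<b)&(P[...,0]>510)&(abs(P[...,1]-138)<60)
    q=P[k]
    print(a,b,k.sum(),q.mean(0).round(1) if k.sum() else '',q.min(0).round(),q.max(0).round(),np.argwhere(k).min(0),np.argwhere(k).max(0))
E
```

```text
5.6 [452.14099309 177.53441694  97.51663411] [ 3.13758791  0.00458345 -0.34544347] 0.5885110160727554 [-1.23575756 -0.43505137 -2.80039305] [ 3.71075403e-01  3.24845236e-01  2.03554508e+00 -1.37517966e-05
  7.87288856e-01  2.28731575e+00]
7 13 11446 [549.2 145.1   8.1] [510.  78.   7.] [619. 198.  13.] [  0 166] [148 372]
57 63 1785 [556.  144.2  59.8] [538. 127.  57.] [573. 165.  63.] [ 20 236] [ 81 307]
73 79 4063 [559.6 143.4  75.7] [538. 114.  73.] [583. 169.  79.] [  0 214] [ 78 320]
118 128 1231 [556.6 143.4 122.1] [552. 130. 118.] [564. 154. 125.] [  0 234] [ 24 302]
```

View pics/w5.png

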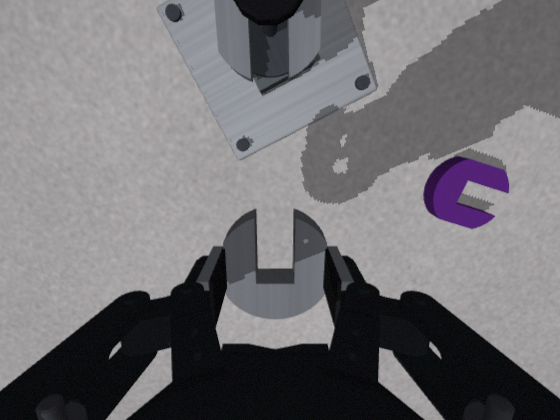

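The wrist view shows the first disc's slot at (268,50), almost lined up with ours. The knob is cut off at the top edge. I'll measure the first disc's yaw and the stem position from this view, the top view and the scene view.

```bash
python3 - <<'E'
from rig import r
from h import *
f=np.load('w5.npz');c={k:f[k] for k in ('fx','fy','cx','cy','R','t')};d=f['d'];P=pts(c,d)
def edges(c,P,d,ctr,y0,tag):
    k=(abs(P[...,2]-76)<3)&(np.hypot(P[...,0]-ctr[0],P[...,1]-ctr[1])<36)&(d>0)
    cn=np.concatenate([x[:,0] for x in cv2.findContours(k.astype(np.uint8),cv2.RETR_LIST,1)[0] if len(x)>20])
    cn=cn[(cn[:,1]>1)]
    W=ray(c,cn,76)[:,:2].astype(np.float32);L=W-ctr
    a=np.array([np.cos(y0),np.sin(y0)]);b=np.array([-a[1],a[0]]);u=L@a;v=L@b
    print(tag)
    for nm,k in {'slot+':(u>6)&(u<24)&(v>5)&(v<14),'slot-':(u>6)&(u<24)&(v<-5)&(v>-14),'flat+':(abs(u)<12)&(v>21),'flat-':(abs(u)<12)&(v<-21)}.items():
        if k.sum()>4:
            l=cv2.fitLine(W[k],cv2.DIST_HUBER,0,.01,.01).ravel();n=np.array([-l[1],l[0]]);
            print(nm,k.sum(),'ang',np.arctan(l[1]/l[0]).round(3),'u',u[k].mean().round(1),'v',v[k].mean().round(1),'uspan',u[k].min().round(),u[k].max().round())
    k=(u>16)&(np.hypot(u,v)>26)&(abs(v)>11)
    from scipy.optimize import least_squares
    k2=(np.hypot(u,v)>25)&((abs(u)>18))
    s=least_squares(lambda p:np.hypot(*(W[k2]-p[:2]).T)-30,[*ctr],loss='soft_l1');print('circle fit c',s.x,k2.sum(),'rms',np.sqrt(np.mean(s.fun**2)))
ctr=np.array([567.,138.],np.float32)
edges(c,P,d,ctr,np.pi-.35,'wrist')
ct=r.calibration('top');g=np.load('top0.npz');edges(ct,pts(ct,g['d']),g['d'],ctr,np.pi-.35,'top')
# knob
for tag,cc,im,dd in (('top',ct,g['im'],g['d']),('scene',r.calibration('scene'),np.load('scene0.npz')['im'],np.load('scene0.npz')['d'])):
    Q=pts(cc,dd);k=((np.hypot(Q[...,0]-566,Q[...,1]-138)<25)&(Q[...,2]>119.5)&(im.max(-1)<70)&(dd>0)).astype(np.uint8)
    cn=max(cv2.findContours(k,0,1)[0],key=cv2.contourArea)[:,0]
    W=ray(cc,cn,123)[:,:2].astype(np.float32);print(tag,'knob',cv2.minEnclosingCircle(W),cv2.minAreaRect(W)[:2])
# base
k=((P[...,2]>5)&(P[...,2]<13)&(P[...,0]>480)&(d>0))
Q=pts(ct,g['d']);k=((Q[...,2]>5)&(Q[...,2]<13)&(abs(Q[...,0]-566)<80)&(abs(Q[...,1]-138)<80)).astype(np.uint8)
cn=max(cv2.findContours(k,0,1)[0],key=cv2.contourArea);print('base',cv2.minAreaRect(ray(ct,cn[:,0],8)[:,:2].astype(np.float32)))
Q=pts(r.calibration('scene'),np.load('scene0.npz')['d'])
k=(np.hypot(Q[...,0]-566,Q[...,1]-138)<20)&(Q[...,2]>80)&(Q[...,2]<114);print('stem scene',k.sum(),np.median(Q[k],0),Q[k].min(0),Q[k].max(0))
E
```

```text
wrist
slot+ 39 ang -0.29 u 14.8 v 8.2 uspan 6.0 24.0
slot- 39 ang -0.312 u 14.9 v -12.0 uspan 6.0 24.0
flat+ 42 ang -0.334 u 2.9 v 23.4 uspan -6.0 12.0
flat- 41 ang -0.315 u 3.0 v -28.1 uspan -6.0 12.0
circle fit c [568.5268155  139.94279514] 78 rms 1.456073911694915
top
slot+ 11 ang -0.32 u 15.2 v 10.5 uspan 7.0 23.0
slot- 14 ang -0.263 u 14.1 v -10.3 uspan 7.0 23.0
flat+ 16 ang -0.335 u 0.1 v 25.3 uspan -12.0 12.0
flat- 14 ang -0.289 u 4.5 v -25.0 uspan -1.0 11.0
circle fit c [567.35588266 137.93586757] 71 rms 1.3356294631372936
top knob ((564.5042114257812, 137.9221649169922), 13.733640670776367) ((564.61083984375, 137.6081085205078), (26.10441780090332, 25.323272705078125))
scene knob ((569.6934204101562, 140.95729064941406), 14.024724960327148) ((570.1660766601562, 140.3842010498047), (26.29224967956543, 25.427244186401367))
base ((565.44189453125, 137.64804077148438), (120.09996795654297, 119.79014587402344), 6.818471431732178)
stem scene 74 [568.26526147 140.01117398  94.32469503] [563.41509658 135.37741373  80.16491916] [571.0023283  142.98907948 108.42024579]
```

Emit:
jog_arm(moves=[{"grip": 1,"translation": [0,0,0],"twist": [0,0,-0.033]},{"grip": 1,"translation": [0,0,0],"twist": [0,0,0]},{"grip": 1,"translation": [0,0,0],"twist": [0,0,0]}])

```text
clock: 5.9
eef_pos: [454.5, 177.7, 100.4]
tcp_rot: [3.141, 0.001, -0.32]
contact_force: [-0.8, -0.1, -2.1]
opening: 0.588
```

```bash
python3 - <<'E'
from rig import r
from h import *
s=r.sense();print(s['clock'],s['eef_pos'],s['tcp_rot'],s['contact_force'])
y=-0.312;a=np.array([np.cos(y),np.sin(y)]);st=np.array([567.7,139.8])
print(go(s,[*(st-60*a),94],y))
E
```

```text
5.9 [454.46070891 177.69844236 100.41314718] [ 3.14099542e+00  7.17266673e-04 -3.20435673e-01] [-0.81351874 -0.11612605 -2.08715038]
(array([0.0594, 0.0008, 0.0064]), array([ 0.0006,  0.0007, -0.0084]))
```

Emit:
jog_arm(moves=[{"grip": 1,"translation": [0,0.0008,0.0064],"twist": [0,0,-0.006]},{"grip": 1,"translation": [0.02,0,0],"twist": [0,0,0]},{"grip": 1,"translation": [0.02,0,0],"twist": [0,0,0]},{"grip": 1,"translation": [0.019,0,0],"twist": [0,0,0]},{"grip": 1,"translation": [0,0,0],"twist": [0,0,0]},{"grip": 1,"translation": [0,0,0],"twist": [0,0,0]},{"grip": 1,"translation": [0,0,0],"twist": [0,0,0]}])

```text
clock: 6.48
eef_pos: [509.6, 158.9, 93.8]
tcp_rot: [3.141, 0.001, -0.312]
contact_force: [0.6, -0.4, -1.5]
opening: 0.589
```

```bash
cat > look.py <<'E'
import sys
from rig import r
from h import *
n=sys.argv[1]
s=r.sense();print(s['clock'],s['eef_pos'],s['tcp_rot'],s['opening'],s['contact_force'])
c=r.calibration('wrist');im,d=r.grab_frame('wrist');np.savez(n+'.npz',im=im,d=d,pos=s['eef_pos'],rot=s['tcp_rot'],**c)
cv2.imwrite(f'pics/{n}.png',im[:,:,::-1])
P=pts(c,d);T=(P-s['eef_pos'])@TR(s)
ok=d>0
def C(k,z):
    cn=max(cv2.findContours(k.astype(np.uint8),0,1)[0],key=cv2.contourArea)[:,0]
    W=ray(c,cn,z);return ((W-s['eef_pos'])@TR(s))[:,:2].astype(np.float32)
zt=s['eef_pos'][2]
kn=ok&(P[...,2]>119)&(P[...,2]<127)&(np.hypot(P[...,0]-567,P[...,1]-139)<25)
if kn.sum()>100:
    W=C(kn,123);print('knob tool xy',cv2.minEnclosingCircle(W),cv2.minAreaRect(W)[:2])
x0=np.argwhere(kn)
st=ok&(P[...,2]>82)&(P[...,2]<114)&(np.hypot(P[...,0]-567,P[...,1]-139)<14)
print('stem n',st.sum(),np.median(T[st],0) if st.sum() else '',np.median(P[st],0) if st.sum() else '')
hd=ok&(abs(T[...,2]+10)<2.5)&(np.hypot(T[...,0],T[...,1])<36)&~st
if hd.sum()>100:
    W=C(hd,zt+10.4);print('held disc tool xy',cv2.minEnclosingCircle(W),cv2.minAreaRect(W))
    for nm,lo,hi in (('s+',6,14),('s-',-14,-6)):
        k=(W[:,0]>-3)&(W[:,0]<22)&(W[:,1]>lo)&(W[:,1]<hi)
        l=cv2.fitLine(W[k],2,0,.01,.01).ravel();print(nm,k.sum(),np.arctan(l[1]/l[0]).round(3),W[k].mean(0))
E
python3 look.py w6
```

```text
6.4833 [509.63794924 158.92575528  93.82241948] [ 3.14084682e+00  1.32531918e-03 -3.12346842e-01] 0.5893528343564078 [ 0.5732943  -0.44368894 -1.53707349]
knob tool xy ((59.93912887573242, 0.6419864296913147), 13.67555046081543) ((60.16950225830078, 0.7687721252441406), (26.8186092376709, 26.540620803833008))
stem n 0  
held disc tool xy ((2.2719359397888184, -0.7836034297943115), 32.85256576538086) ((0.012891769409179688, -0.6765022277832031), (60.69480895996094, 60.6627197265625), 45.36171340942383)
s+ 46 0.007 [9.673305 9.239724]
s- 46 -0.007 [  9.671572 -10.831519]
```

View pics/w6.png

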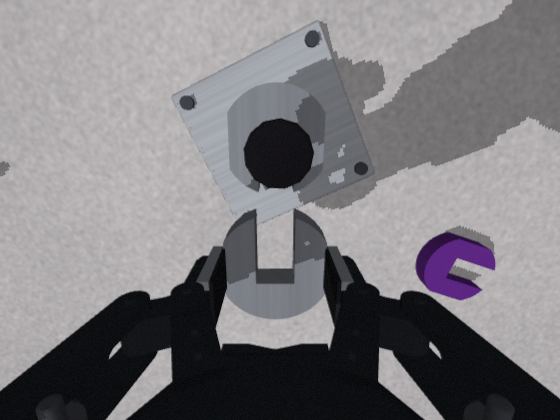

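The wrist view now shows the knob at (278,153), the first disc below it, and our slot at (275,245) facing it. I'll refine the offsets between the held disc and the knob, and the first disc's yaw.

```bash
cat > ref.py <<'E'
import sys
from h import *
f=np.load(sys.argv[1]+'.npz');c={k:f[k] for k in ('fx','fy','cx','cy','R','t')};d=f['d'];P=pts(c,d)
R=Ro.from_euler('xyz',f['rot']).as_matrix();pos=f['pos'];T=(P-pos)@R
zt=pos[2]+10.2
hd=(abs(T[...,2]+10.2)<2)&(abs(T[...,1])<24)&(abs(T[...,0])<34)
print('held top z tool: plane fit');q=T[hd];A=np.c_[q[:,:2],np.ones(len(q))];print(np.linalg.lstsq(A,q[:,2],rcond=None)[0])
cn=max(cv2.findContours(hd.astype(np.uint8),0,1)[0],key=cv2.contourArea)[:,0]
W=((ray(c,cn,zt)-pos)@R)[:,:2]
e=W[(abs(W[:,1]+.8)<7)&(W[:,0]<0)&(W[:,0]>-15)];print('slot end x',e[:,0].mean() if len(e) else None,len(e))
k=(W[:,0]<-17);print('rear rim min x',W[:,0].min())
from scipy.optimize import least_squares
k=(abs(W[:,0])>17)&(np.hypot(*W.T)>25)
s=least_squares(lambda p:np.hypot(*(W[k]-p).T)-30,[0,0],loss='soft_l1');print('held circle',s.x,k.sum())
# first disc
fd=(abs(P[...,2]-76)<2.5)&(np.hypot(P[...,0]-567,P[...,1]-139.5)<36)
cn=np.concatenate([x[:,0] for x in cv2.findContours(fd.astype(np.uint8),cv2.RETR_LIST,1)[0] if len(x)>10])
W=((ray(c,cn,76)-pos)@R)[:,:2];L=W-[60,.5]
for nm,k in {'flat+':(abs(L[:,0])<12)&(L[:,1]>20),'flat-':(abs(L[:,0])<12)&(L[:,1]<-20)}.items():
    l=cv2.fitLine(W[k].astype(np.float32),2,0,.01,.01).ravel();print(nm,k.sum(),np.arctan(l[1]/l[0]).round(3),W[k].mean(0))
k=(np.hypot(*L.T)>26)&(L[:,0]>17)
s=least_squares(lambda p:np.hypot(*(W[k]-p).T)-30,[60,0],loss='soft_l1');print('first circle(tool)',s.x,k.sum())
E
python3 ref.py w6
```

```text
held top z tool: plane fit
[-1.23299137e-04 -1.57200489e-04 -9.96043169e+00]
slot end x -8.098446995645398 30
rear rim min x -30.548732553155066
held circle [-0.70725319 -0.64711942] 171
flat+ 48 0.034 [59.90942192 25.2247205 ]
flat- 45 0.01 [ 60.20045028 -25.85906818]
first circle(tool) [61.02812594 -0.17486343] 102
```

Emit:
jog_arm(moves=[{"grip": 1,"translation": [0,0.0014,0],"twist": [0,0,0.01]},{"grip": 1,"translation": [0.015,0,0],"twist": [0,0,0]},{"grip": 1,"translation": [0.015,0,0],"twist": [0,0,0]},{"grip": 1,"translation": [0.01,0,0],"twist": [0,0,0]},{"grip": 1,"translation": [0,0,0],"twist": [0,0,0]},{"grip": 1,"translation": [0,0,0],"twist": [0,0,0]}])

```text
clock: 7.03
eef_pos: [547.7, 145.2, 94.2]
tcp_rot: [3.141, 0.001, -0.322]
contact_force: [0.4, 0.3, -2.4]
opening: 0.588
```

```bash
python3 look.py w7
```

```text
7.0333 [547.70326851 145.167874    94.21431901] [ 3.14136091e+00  6.13880561e-04 -3.21996937e-01] 0.5881150810053534 [ 0.41906362  0.27880937 -2.4248086 ]
knob tool xy ((20.644426345825195, -0.7882198095321655), 14.205674171447754) ((20.597028732299805, -1.0055809020996094), (27.087352752685547, 27.721405029296875))
stem n 292 [25.11821166  9.11180234 -5.6605672 ] [569.82033434 128.5910404   99.85816893]
held disc tool xy ((2.260380268096924, -0.804997444152832), 32.851600646972656) ((-1.94647216796875, -0.8039817810058594), (63.56296920776367, 56.90840530395508), 89.98029327392578)
s+ 22 0.183 [ 5.9210906 11.820271 ]
s- 12 -0.57 [ -0.12924235 -12.092006  ]
```

View pics/w7.png

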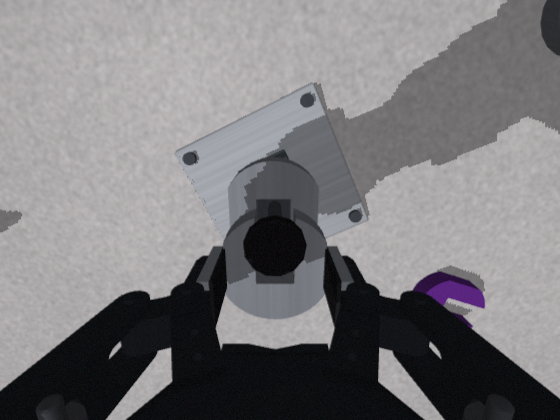

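The stem is centred in the slot, with the knob at (275,246) and the slot edges at 257 and 294. I'll advance the remaining 21 mm.

Emit:
jog_arm(moves=[{"grip": 1,"translation": [0.011,0,0],"twist": [0,0,0]},{"grip": 1,"translation": [0.01,0,0],"twist": [0,0,0]},{"grip": 1,"translation": [0,0,0],"twist": [0,0,0]},{"grip": 1,"translation": [0,0,0],"twist": [0,0,0]},{"grip": 1,"translation": [0,0,0],"twist": [0,0,0]}])

```text
clock: 7.5
eef_pos: [567.9, 138.5, 94.2]
tcp_rot: [3.141, 0.001, -0.322]
contact_force: [-0.1, 0.2, -3.6]
opening: 0.59
```

```bash
python3 look.py w8
```

```text
7.5 [567.87196418 138.51201342  94.20837924] [ 3.14136347e+00  5.30267507e-04 -3.21520864e-01] 0.5902245592867186 [-0.10756846  0.20868238 -3.63780261]
knob tool xy ((-0.025201944634318352, -1.2333647012710571), 14.63783073425293) ((0.1771259307861328, -0.7782497406005859), (26.65194320678711, 28.83799934387207))
stem n 426 [ 1.86407364  0.5381621  -4.50753959] [569.89253678 137.52606146  98.71426875]
held disc tool xy ((2.2561678886413574, -0.7844197750091553), 32.852882385253906) ((-0.0066089630126953125, -0.5332527160644531), (60.848228454589844, 60.45962905883789), 46.165714263916016)
s+ 46 -0.243 [ 9.8516445 10.973869 ]
s- 38 0.136 [ 12.113961 -11.479962]
```

View pics/w8.png

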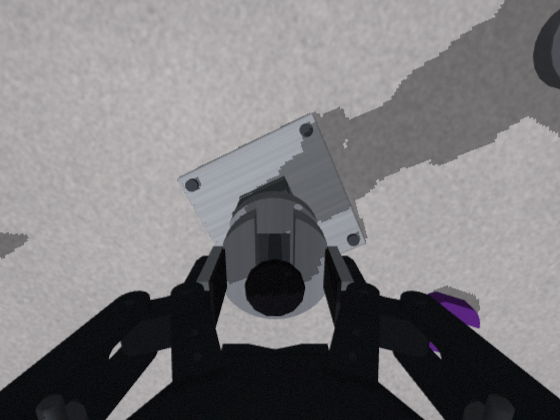

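Emit:
jog_arm(moves=[{"grip": 1,"translation": [0.0005,0,0.005],"twist": [0,0,0]},{"grip": 1,"translation": [0,0,0.004],"twist": [0,0,0]},{"grip": 1,"translation": [0,0,0.002],"twist": [0,0,0]},{"grip": 1,"translation": [0,0,0],"twist": [0,0,0]},{"grip": 1,"translation": [0,0,0],"twist": [0,0,0]}])

```text
clock: 7.97
eef_pos: [568.2, 138.4, 83.0]
tcp_rot: [3.141, 0.001, -0.321]
contact_force: [0.2, 0.4, -2.1]
opening: 0.59
```

Emit:
jog_arm(moves=[{"grip": 1,"translation": [0,0,0.0007],"twist": [0,0,0]},{"grip": 1,"translation": [0,0,0],"twist": [0,0,0]},{"grip": 1,"translation": [0,0,0],"twist": [0,0,0]}])

```text
clock: 8.22
eef_pos: [568.6, 138.5, 82.8]
tcp_rot: [-3.141, -0.0, -0.321]
contact_force: [-0.5, 0.1, -2.2]
opening: 0.59
```

Emit:
jog_arm(moves=[{"grip": 1,"translation": [0,0,0.0006],"twist": [0,0,0]},{"grip": 1,"translation": [0,0,0],"twist": [0,0,0]},{"grip": 1,"translation": [0,0,0],"twist": [0,0,0]}])

```text
clock: 8.47
eef_pos: [568.5, 138.5, 82.1]
tcp_rot: [3.142, -0.0, -0.321]
contact_force: [-0.1, -0.1, -2.1]
opening: 0.591
```

Emit:
jog_arm(moves=[{"grip": 1,"translation": [0,0,0.0005],"twist": [0,0,0]},{"grip": 1,"translation": [0,0,0],"twist": [0,0,0]},{"grip": 1,"translation": [0,0,0],"twist": [0,0,0]}])

```text
clock: 8.72
eef_pos: [568.6, 138.5, 81.8]
tcp_rot: [-3.141, -0.0, -0.321]
contact_force: [-0.5, -0.1, 1.1]
opening: 0.588
```

Contact is starting, since the force has gone from -2.2 to +1.1 N. I'll check the pose before letting go.

```bash
python3 look.py w9; python3 - <<'E'
from rig import r
from h import *
im,d=r.grab_frame('scene');cv2.imwrite('pics/s9.png',cv2.resize(im[180:310,270:400],None,fx=4.5,fy=4.5)[:,:,::-1])
E
```

```text
8.7167 [568.61315227 138.47014544  81.77752557] [-3.14146559e+00 -1.32885339e-04 -3.21269715e-01] 0.5881866938920282 [-0.52600454 -0.13427811  1.12927903]
knob tool xy ((-0.631147563457489, -0.3225807845592499), 14.692219734191895) ((-0.8353385925292969, -0.7156295776367188), (28.761159896850586, 27.141742706298828))
stem n 736 [ 0.15088651  0.51240312 -9.7149701 ] [568.56533436 137.58153866  91.49179644]
held disc tool xy ((1.6750564575195312, -14.454395294189453), 26.622079849243164) ((1.8305244445800781, -22.02317237854004), (52.85415267944336, 21.57170295715332), 1.1767865419387817)Traceback (most recent call last):
  File "look.py", line 25, in <module>
    l=cv2.fitLine(W[k],2,0,.01,.01).ravel();print(nm,k.sum(),np.arctan(l[1]/l[0]).round(3),W[k].mean(0))
      ~~~~~~~~~~~^^^^^^^^^^^^^^^^^^
cv2.error: OpenCV(4.12.0) /io/opencv/modules/imgproc/src/linefit.cpp:50: error: (-215:Assertion failed) count > 0 in function 'fitLine2D_wods'
```

View pics/s9.png

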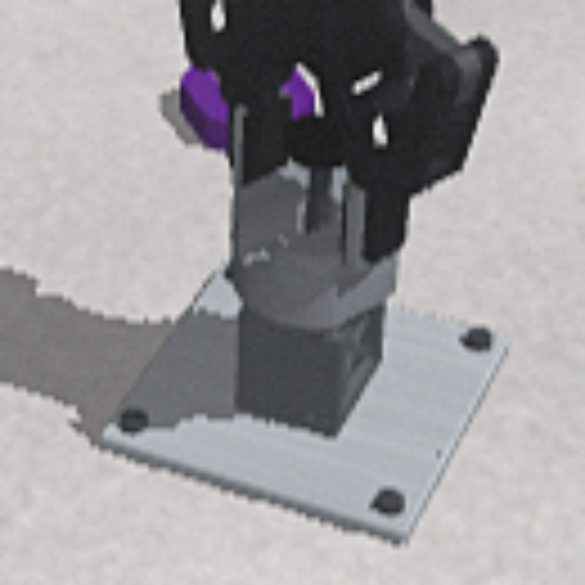

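View pics/w9.png

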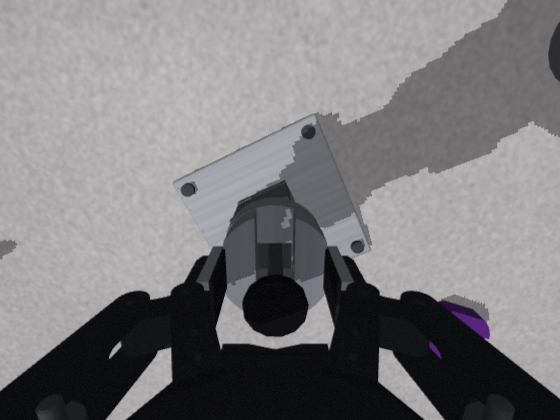

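It's aligned to within about 0.5 mm, with both discs stacked on the stem. I'll release and lift straight up.

Emit:
jog_arm(moves=[{"grip": 1,"translation": [0,0,0.0003],"twist": [0,0,0]},{"grip": 1,"translation": [0,0,0],"twist": [0,0,0]},{"grip": 0.0,"translation": [0,0,0],"twist": [0,0,0]},{"grip": -0.5,"translation": [0,0,0],"twist": [0,0,0]},{"grip": -1,"translation": [0,0,0],"twist": [0,0,0]},{"grip": -1,"translation": [0,0,0],"twist": [0,0,0]},{"grip": -1,"translation": [0,0,0],"twist": [0,0,0]},{"grip": -1,"translation": [0,0,0],"twist": [0,0,0]}])

```text
clock: 9.48
eef_pos: [568.5, 138.5, 81.2]
tcp_rot: [3.142, 0.0, -0.321]
contact_force: [0.7, 0.5, 0.7]
opening: 1.001
```

Emit:
jog_arm(moves=[{"grip": -1,"translation": [0,0,-0.01],"twist": [0,0,0]},{"grip": -1,"translation": [0,0,-0.03],"twist": [0,0,0]},{"grip": -1,"translation": [0,0,-0.03],"twist": [0,0,0]},{"grip": -1,"translation": [0,0,-0.03],"twist": [0,0,0]},{"grip": -1,"translation": [-0.03,0,0],"twist": [0,0,0]},{"grip": -1,"translation": [-0.03,0,0],"twist": [0,0,0]},{"grip": -1,"translation": [-0.03,0,0],"twist": [0,0,0]},{"grip": -1,"translation": [0,0,0],"twist": [0,0,0]},{"grip": -1,"translation": [0,0,0],"twist": [0,0,0]}])

```text
clock: 10.23
eef_pos: [482.3, 167.3, 182.2]
tcp_rot: [-3.141, -0.001, -0.32]
contact_force: [0.8, -0.7, 1.0]
opening: 0.998
```

```bash
python3 - <<'E'
from rig import r
from h import *
from scipy.optimize import least_squares
s=r.sense();print(s['clock'],s['eef_pos'])
c=r.calibration('wrist');im,d=r.grab_frame('wrist');cv2.imwrite('pics/w10.png',im[:,:,::-1])
i2,d2=r.grab_frame('scene');cv2.imwrite('pics/s10.png',cv2.resize(i2[180:310,270:400],None,fx=4.5,fy=4.5)[:,:,::-1])
i3,d3=r.grab_frame('top');cv2.imwrite('pics/t10.png',cv2.resize(i3[140:260,130:260],None,fx=4.5,fy=4.5)[:,:,::-1])
for tag,c,d in (('wrist',c,d),('top',r.calibration('top'),d3)):
    P=pts(c,d)
    print(tag)
    kn=((P[...,2]>119)&(P[...,2]<128)&(np.hypot(P[...,0]-567,P[...,1]-139)<25)).astype(np.uint8)
    if kn.sum()>50:
        cn=max(cv2.findContours(kn,0,1)[0],key=cv2.contourArea)[:,0];print('knob',cv2.minEnclosingCircle(ray(c,cn,123)[:,:2].astype(np.float32)))
    k=(abs(P[...,2]-92)<3)&(np.hypot(P[...,0]-567,P[...,1]-139)<36)
    q=P[k];A=np.c_[q[:,:2]-[567,139],np.ones(len(q))];print('top plane',np.linalg.lstsq(A,q[:,2],rcond=None)[0].round(4),k.sum())
    cn=np.concatenate([x[:,0] for x in cv2.findContours(k.astype(np.uint8),1,1)[0] if len(x)>10]);W=ray(c,cn,92)[:,:2]
    y=-.32;L=W-[567.5,139];u=L@[np.cos(y),np.sin(y)];v=L@[-np.sin(y),np.cos(y)]
    for nm,kk in {'flat+':(abs(u)<12)&(v>20),'flat-':(abs(u)<12)&(v<-20),'s+':(u>5)&(u<24)&(v>5)&(v<14),'s-':(u>5)&(u<24)&(v<-5)&(v>-14)}.items():
        if kk.sum()>5:
            l=cv2.fitLine(W[kk].astype(np.float32),2,0,.01,.01).ravel();print(nm,kk.sum(),np.arctan(l[1]/l[0]).round(3),u[kk].mean().round(1),v[kk].mean().round(1))
    kk=(np.hypot(u,v)>26)&(abs(u)>17)
    f=least_squares(lambda p:np.hypot(*(W[kk]-p).T)-30,[567,139],loss='soft_l1');print('disc c',f.x,kk.sum(),np.sqrt(np.mean(f.fun**2)))
E
```

```text
10.2333 [482.31485934 167.28278521 182.21791075]
wrist
knob ((566.2799682617188, 140.13070678710938), 13.795802116394043)
top plane [-7.00000e-04  1.00000e-03  9.17169e+01] 2951
flat+ 34 -0.33 0.3 26.4
flat- 34 -0.313 0.3 -24.9
s+ 21 -0.413 17.3 11.2
s- 25 -0.094 15.9 -10.4
disc c [568.05481327 139.55968556] 120 0.9456440490104591
top
knob ((565.360595703125, 137.71649169921875), 14.004877090454102)
top plane [ 1.40000e-03 -4.00000e-04  9.18229e+01] 793
flat+ 26 -0.385 1.9 22.9
flat- 16 -0.309 -0.4 -27.1
s+ 6 -1.133 20.6 10.0
s- 12 -0.296 14.8 -11.7
disc c [567.50282399 137.41625443] 61 0.9485127817162831
```

View pics/w10.png

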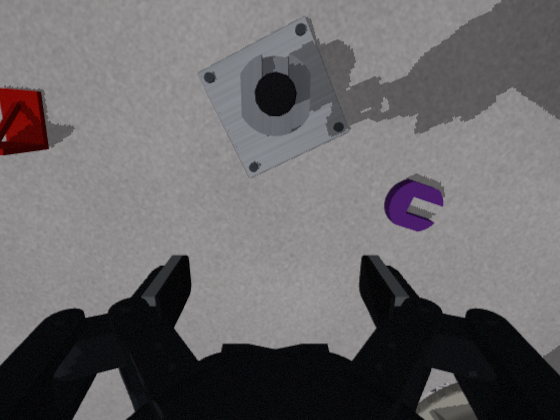

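View pics/s10.png

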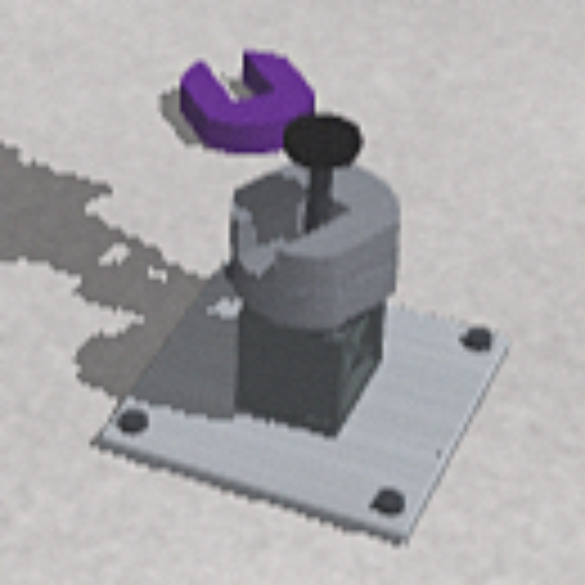

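View pics/t10.png

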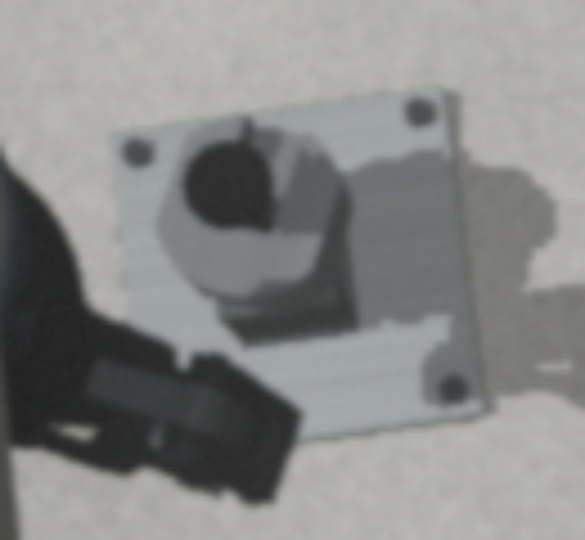

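The disc lies flat, with its top at 92 mm and yaw -0.32. The circle fits suggest it may sit 1–2 mm off the knob, so I'll do one cleaner centring check.

```bash
python3 - <<'E'
from rig import r
from h import *
from scipy.optimize import least_squares
c0=r.calibration('wrist');im,d=r.grab_frame('wrist')
i2,d2=r.grab_frame('scene')
for tag,c,d,im in (('wrist',c0,d,im),('scene',r.calibration('scene'),d2,i2)):
    P=pts(c,d);print(tag)
    kn=((P[...,2]>118)&(P[...,2]<128)&(np.hypot(P[...,0]-567,P[...,1]-139)<25)).astype(np.uint8)
    cn=max(cv2.findContours(kn,0,1)[0],key=cv2.contourArea)[:,0];K=ray(c,cn,123)[:,:2]
    fk=least_squares(lambda p:np.hypot(*(K-p[:2]).T)-p[2],[567,139,14],loss='soft_l1').x;print('knob',fk)
    k=(abs(P[...,2]-92)<3.5)&(np.hypot(P[...,0]-567,P[...,1]-139)<36)
    cn=np.concatenate([x[:,0] for x in cv2.findContours(k.astype(np.uint8),1,1)[0] if len(x)>10]);W=ray(c,cn,92)[:,:2]
    y=-.321;a=np.array([np.cos(y),np.sin(y)]);b=np.array([-a[1],a[0]])
    L=W-fk[:2];u=L@a;v=L@b;rr=np.hypot(u,v)
    for nm,kk in {'front':(rr>25)&(u>17)&(abs(v)>12),'rear':(rr>25)&(u<-17)}.items():
        print(nm,kk.sum(),'mean radius',rr[kk].mean().round(2),'u range',u[kk].min().round(1),u[kk].max().round(1))
    kk=(rr>25)&((u<-17)|((u>17)&(abs(v)>12)))
    f=least_squares(lambda p:np.hypot(*(np.c_[u,v][kk]-p[:2]).T)-p[2],[0,0,30],loss='soft_l1').x;print('disc rel knob (u,v,r)',f)
    print('flats v',v[(abs(u)<12)&(v>20)].mean(),v[(abs(u)<12)&(v<-20)].mean())
    st=(P[...,2]>96)&(P[...,2]<114)&(np.hypot(P[...,0]-567,P[...,1]-139)<12)
    if st.sum()>5: print('stem pts rel knob',np.median((P[st][:,:2]-fk[:2])@np.c_[a,b],0),st.sum())
E
```

```text
wrist
knob [566.33185214 140.07910315  13.29330126]
front 42 mean radius 31.01 u range 17.4 28.7
rear 59 mean radius 27.92 u range -28.1 -17.5
disc rel knob (u,v,r) [ 1.89982381  0.0854034  29.59599299]
flats v 25.640750490157853 -25.5365688461081
scene
knob [570.00275301 140.81925307  14.04232184]
front 17 mean radius 30.08 u range 17.0 28.3
rear 20 mean radius 29.03 u range -30.7 -17.6
disc rel knob (u,v,r) [ 0.48404311 -1.00208668 29.850332  ]
flats v 24.850375151282822 -27.626201196569447
stem pts rel knob [-1.21980175 -1.00040536] 33
```

The wrist views (now and w6 plus the measured travel) and the top view put the disc about 1.9 mm too far along its slot direction. The scene view says 0.5 mm. There is plenty of time, so I'll re-grip, lift 1.5 mm, shift back 1.5 mm and set it down again.

Emit:
jog_arm(moves=[{"grip": -1,"translation": [0.03,0,0],"twist": [0,0,0]},{"grip": -1,"translation": [0.03,0,0],"twist": [0,0,0]},{"grip": -1,"translation": [0.03,0,0],"twist": [0,0,0]},{"grip": -1,"translation": [0,0,0],"twist": [0,0,0]},{"grip": -1,"translation": [0,0,0.03],"twist": [0,0,0]},{"grip": -1,"translation": [0,0,0.03],"twist": [0,0,0]},{"grip": -1,"translation": [0,0,0.03],"twist": [0,0,0]},{"grip": -1,"translation": [0,0,0.0095],"twist": [0,0,0]},{"grip": -1,"translation": [0,0,0],"twist": [0,0,0]},{"grip": -1,"translation": [0,0,0],"twist": [0,0,0]}], squeeze=40)

```text
clock: 11.32
eef_pos: [568.7, 138.4, 82.0]
tcp_rot: [3.141, 0.001, -0.322]
contact_force: [0.1, -0.5, 0.1]
opening: 0.997
```

Emit:
jog_arm(moves=[{"grip": 1,"translation": [0,0,0],"twist": [0,0,0]},{"grip": 1,"translation": [0,0,0],"twist": [0,0,0]},{"grip": 1,"translation": [0,0,0],"twist": [0,0,0]},{"grip": 1,"translation": [0,0,0],"twist": [0,0,0]},{"grip": 1,"translation": [0,0,0],"twist": [0,0,0]},{"grip": 1,"translation": [0,0,0],"twist": [0,0,0]}])

```text
clock: 11.82
eef_pos: [569.6, 138.7, 83.7]
tcp_rot: [-3.14, -0.002, -0.321]
contact_force: [-1.3, -1.3, 8.6]
opening: 0.589
```

Emit:
jog_arm(moves=[{"grip": 1,"translation": [0,0,-0.003],"twist": [0,0,0]},{"grip": 1,"translation": [0,0,0],"twist": [0,0,0]},{"grip": 1,"translation": [-0.0015,0,0],"twist": [0,0,0]},{"grip": 1,"translation": [0,0,0],"twist": [0,0,0]},{"grip": 1,"translation": [0,0,0],"twist": [0,0,0]}])

```text
clock: 12.23
eef_pos: [566.8, 138.9, 84.6]
tcp_rot: [3.141, 0.0, -0.321]
contact_force: [-0.4, -0.5, -2.4]
opening: 0.592
```

Emit:
jog_arm(moves=[{"grip": 1,"translation": [0,0,0.001],"twist": [0,0,0]},{"grip": 1,"translation": [0,0,0],"twist": [0,0,0]},{"grip": 1,"translation": [0,0,0],"twist": [0,0,0]}])

```text
clock: 12.48
eef_pos: [567.0, 138.9, 83.8]
tcp_rot: [3.142, 0.0, -0.321]
contact_force: [-2.3, 0.0, 0.8]
opening: 0.592
```

Emit:
jog_arm(moves=[{"grip": 1,"translation": [0,0,0.0003],"twist": [0,0,0]},{"grip": 1,"translation": [0,0,0],"twist": [0,0,0]},{"grip": 0.0,"translation": [0,0,0],"twist": [0,0,0]},{"grip": -0.5,"translation": [0,0,0],"twist": [0,0,0]},{"grip": -1,"translation": [0,0,0],"twist": [0,0,0]},{"grip": -1,"translation": [0,0,0],"twist": [0,0,0]},{"grip": -1,"translation": [0,0,0],"twist": [0,0,0]},{"grip": -1,"translation": [0,0,0],"twist": [0,0,0]}])

```text
clock: 13.15
eef_pos: [567.2, 138.9, 83.4]
tcp_rot: [-3.142, -0.0, -0.321]
contact_force: [0.5, 0.9, 0.9]
opening: 1.001
```

Emit:
jog_arm(moves=[{"grip": -1,"translation": [0,0,-0.01],"twist": [0,0,0]},{"grip": -1,"translation": [0,0,-0.03],"twist": [0,0,0]},{"grip": -1,"translation": [0,0,-0.03],"twist": [0,0,0]},{"grip": -1,"translation": [0,0,-0.03],"twist": [0,0,0]},{"grip": -1,"translation": [-0.03,0,0],"twist": [0,0,0]},{"grip": -1,"translation": [-0.03,0,0],"twist": [0,0,0]},{"grip": -1,"translation": [-0.02,0,0],"twist": [0,0,0]},{"grip": -1,"translation": [0,0,0],"twist": [0,0,0]},{"grip": -1,"translation": [0,0,0],"twist": [0,0,0]}])

```text
clock: 13.9
eef_pos: [490.9, 164.5, 184.4]
tcp_rot: [-3.141, -0.001, -0.32]
contact_force: [0.7, -1.0, 0.8]
opening: 1.0
```

```bash
cat > fin.py <<'E'
import sys
from rig import r
from h import *
from scipy.optimize import least_squares
n=sys.argv[1]
s=r.sense();print(s['clock'],s['eef_pos'],s['contact_force'])
c0=r.calibration('wrist');im,d=r.grab_frame('wrist');i2,d2=r.grab_frame('scene');i3,d3=r.grab_frame('top')
cv2.imwrite(f'pics/{n}w.png',im[:,:,::-1]);cv2.imwrite(f'pics/{n}s.png',cv2.resize(i2[180:310,270:400],None,fx=4.5,fy=4.5)[:,:,::-1])
for tag,c,d,im in (('wrist',c0,d,im),('scene',r.calibration('scene'),d2,i2),('top',r.calibration('top'),d3,i3)):
    P=pts(c,d);print(tag)
    kn=((P[...,2]>118)&(P[...,2]<128)&(np.hypot(P[...,0]-567,P[...,1]-139)<25)).astype(np.uint8)
    cn=max(cv2.findContours(kn,0,1)[0],key=cv2.contourArea)[:,0];K=ray(c,cn,123)[:,:2]
    fk=least_squares(lambda p:np.hypot(*(K-p[:2]).T)-p[2],[567,139,14],loss='soft_l1').x;print(' knob',fk.round(2))
    y=-.321;a=np.array([np.cos(y),np.sin(y)]);b=np.array([-a[1],a[0]])
    k=(abs(P[...,2]-92)<3.5)&(np.hypot(P[...,0]-567,P[...,1]-139)<36)
    q=P[k];print(' plane',np.linalg.lstsq(np.c_[q[:,:2]-[567,139],np.ones(len(q))],q[:,2],rcond=None)[0].round(4))
    cn=np.concatenate([x[:,0] for x in cv2.findContours(k.astype(np.uint8),1,1)[0] if len(x)>10]);W=ray(c,cn,92)[:,:2]
    L=W-fk[:2];u=L@a;v=L@b;rr=np.hypot(u,v)
    kk=(rr>25)&((u<-17)|((u>17)&(abs(v)>12)))
    f=least_squares(lambda p:np.hypot(*(np.c_[u,v][kk]-p[:2]).T)-p[2],[0,0,30],loss='soft_l1').x;print(' disc rel knob (u,v,r)',f.round(2))
    for sg in (1,-1):
        kk=(abs(u)<12)&(sg*v>20)
        if kk.sum()>5:
            l=cv2.fitLine(W[kk].astype(np.float32),2,0,.01,.01).ravel();print(' flat v',v[kk].mean().round(2),'ang',np.arctan(l[1]/l[0]).round(3))
    k=(abs(P[...,2]-76)<3)&(np.hypot(P[...,0]-567,P[...,1]-139)<36)
    print(' first-disc-level px',k.sum())
E
python3 fin.py f1
```

```text
13.9 [490.87920505 164.53765142 184.4423271 ] [ 0.68504542 -1.0077901   0.7901953 ]
wrist
 knob [566.41 140.06  13.3 ]
 plane [3.00000e-04 7.00000e-04 9.17382e+01]
 disc rel knob (u,v,r) [-0.59  0.05 29.61]
 flat v 25.66 ang -0.325
 flat v -25.55 ang -0.314
 first-disc-level px 471
scene
 knob [569.85 140.57  13.78]
 plane [-3.40000e-03  1.30000e-03  9.10077e+01]
 disc rel knob (u,v,r) [-1.87 -0.05 29.42]
 flat v 24.69 ang -0.312
 flat v -27.72 ang -0.381
 first-disc-level px 200
top
 knob [565.54 137.63  13.25]
 plane [ 3.40000e-03 -1.70000e-03  9.19242e+01]
 disc rel knob (u,v,r) [-0.7   0.03 29.44]
 flat v 24.78 ang -0.378
 flat v -25.52 ang -0.293
 first-disc-level px 138
```

View pics/f1s.png

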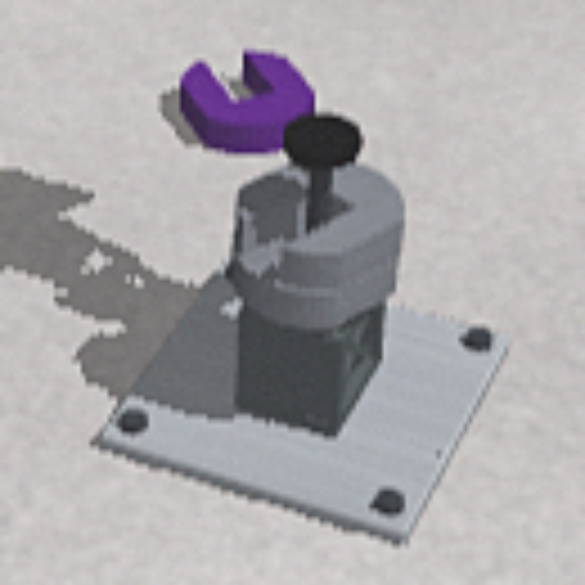

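View pics/f1w.png

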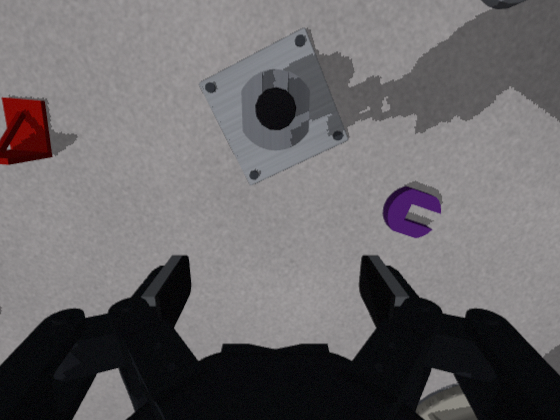

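The wrist and top views now agree that the disc is about 0.6 mm from the stem along the slot and 0 mm across. It lies flat at 92 mm with yaw about -0.32, the first disc is still seated below it, and the gripper is clear. I'll hand in.

```bash
python3 -c "
from rig import r
print(r.sign_off())"
```

```text
the job is handed in; nothing more can be done
None
```

The loose large grey slotted disc is on the stem, lying flat on the first disc below the knob, and the job is handed in at about 14 s of the 48 s. The purple look-alike and the other two discs were not touched.

I slid the disc on sideways from the robot side. After the first release it sat about 1.9 mm too far along its slot direction, so I re-gripped it, lifted it slightly, moved it back and set it down again.

**Last checks:**
- **Flatness and height:** the top of the new disc is level at about 92 mm, as two stacked discs should be.
- **Slot direction:** its yaw is about -0.32 rad. I measured the first disc's slot at about π - 0.32 before placing, so the slots face opposite ways to within about 0.02 rad.
- **Centring:** the wrist and top views put it about 0.6–0.7 mm off the stem along the slot and about 0 mm across it.
- **First disc and gripper:** the pictures show the first disc still on the loading plate around the stem. The gripper is open and clear, more than 100 mm from the rig's stem.

**Disagreement:** the scene camera put the disc about 1.9 mm off along the slot. I went with the two closer, more vertical views. The coarse single-edge yaw fits in the scene and top views also scattered by about ±0.06 rad.

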